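# Set the strap press foot with the setting block

### The arm

A 7-joint arm with a two-finger parallel gripper is mounted at the origin on the work surface. World frame = base frame: x ahead of the robot, y to its left, z up, the work surface at z = 0. Lengths are in m, angles in rad, forces in N, time in s.
With the tool pointing down it reaches from about 0.425 to 0.875 m from the base axis. Payload 8.4 kg.
Tool frame: the origin (TCP) lies at the centre of the arm's flange, where the gripper is bolted on; the fingertips stand 182 mm ahead of it and the grasp point (between the pads) lies 164 mm ahead of it (robot.tip_reach is the distance from the TCP to the fingertips, in m); z points along the fingers, y is the direction in which the jaws open and shut (so a half turn about z gives the same grasp; the last joint's range is limited). The gripper opens to 87 mm and grips with 3 to 60 N. Pads are 19 mm wide; open, the fingers measure 117 mm over their backs; the gripper's body (75 mm by 190 mm) begins 51 mm behind the grasp point.
Start: joints at [-1.442, 0.333, 0.04, 1.465, -0.013, 1.343, -0.059], TCP at [0.147, 0.633, 0.405] pointing down, gripper open.
Joint ranges: [-2.58, 2.58], [-0.38, 2.09], [-1.3, 1.39], [0.25, 2.4], [-1.5, 4.64], [0.08, 2.09], [-2.65, 2.65]. Speed limits (rad/s): [2.22, 2.22, 2.79, 2.79, 3.14, 3.14, 3.14].

### API

Orientations are given as a 3x3 rotation matrix whose columns are the frame's x, y, z axes.
In Python, from workcell import robot gives the robot as it stands.
- The arm moves only by the tool drive_tool, never from a script. Its argument "increments" is a list of rows, each an object with "linear": the shift along the world's x, y, z in mm, a list of three; "turn": the turn, a rotation vector about the world's x, y, z in rad, a list of three. A call has 1 to 10 rows; each row shifts and turns the commanded pose from where the row before left it; what a row does not reach is not made up. A row lasts 1/10 s, in which the tool goes at most 50 mm and 8.59 degrees, less where a joint would pass 70% of its speed; a pose out of reach is approached as far as the arm can. A call is refused whole if a number of a shift passes 50 or a number of a turn 0.15, either way. A call with a gripper value outside its range is refused whole. "fingers" is the closure in counts, from 0 (fully open) to 255 (shut), set as the call begins (left out, the last holds). The fingers move at their own pace and stop on an object; "grip_force" is the grip in N (left out, the last holds). Time passes only in rows, so rows that do not move let the fingers close. It gives the time, the measured TCP pose, the force and the opening at its end, in the units of the state.
- robot.get_obs(): the state, without advancing time (a new reading comes with each control period).
- robot.read_camera(name): name is "side" or "top"; returns a dict with "img" (384x512x3 uint8, red, green, blue), "mtx" (3x3 intrinsics, pixels), "k1" (the pictures are not rectified: a ray, as slopes to the right and down, at radius r is drawn at 1 + k1 r^2 times it, then the intrinsics apply), "R" (3x3) and "t" (3): a world point X has camera coordinates R X + t. Camera axes: x right, y down, z forward; pixel columns grow to the right and rows downward; lengths in m; the calibration is good to about 2 mm. A picture is of the moment at which its call begins. There is no depth.
- robot.finish_job(): hands the job in, once; it reports no verdict.
Trained networks look in a picture, given as the dict that the camera call returned (one of the last four; its "shot" number tells which), for a name from the list of things; names that differ only in an ending like _2 or _b are one class to them, and where a whole thing is asked for, a point or a joint stands for the part that bears it (a point fixed in the world has none). Each returns a list of dicts, best first, with "p" (0 to 1); they miss things now and then, are a little off and sometimes report something else, mostly with a low value. They report only what shows in the picture. A call takes as long as a camera call. They do not tell look-alikes from the thing itself.
- robot.look_for(label, picture): "position" ([column, row] in pixels, amid what is visible of it).
- robot.masks_of(label, picture): "pixels" (384x512 bool, what is visible of it) and "position" ([column, row] in pixels, amid what is visible of it).
- robot.landmark_of(label, picture): "position" ([column, row] in pixels: a listed point, or the origin of a listed thing).
The state is a dict: "time": time; "q": joint angles; "qd": joint speeds; "effort": joint torques, N m; "tool_pos": TCP position; "orientation": TCP orientation; "contact_force": force on the tool from outside, world axes, zero at the start; "torque": the same for the moment, N m; "finger_gap": finger opening in m.
Only numpy, scipy, OpenCV 4.12 (cv2) and the standard library are available. Lean on these libraries where they do the work, as an engineer would, in place of code of your own. Each camera call takes 0.05 s, during which the arm holds its last target. There are 200 camera calls.

### The job

Using the T-handled driver standing in the screw on top of the strap press, turn the screw clockwise until its sprung foot bears lightly on the setting block below, pushed up about 2 mm against its spring, so that the block just drags; leave the block in its place meanwhile. Then draw the block by its upright pin along the channel, dragging it out from under the foot until its thick end is well clear, without altering the setting. Leave the block lying flat on the press bed and the driver standing in the screw, and do not disturb the things standing around.

Things in the scene. Friction and masses are not known exactly. Their poses are not given: they have to be found in the camera images.
- press: Fixed grey C-shaped press; origin on the table under the screw's axis, z up. Bed 16 mm high (own x -80 to 40, y -250 to 60 mm) with a channel along own y, centred on x = 0, 34 mm wide between lips 6 mm high. Column at own x -37 to -75, 46 mm wide; it carries an arm 42 mm wide, z 74 to 100 mm, x to +21, whose round brass bush holds the upright screw. The block is drawn out to own -y
- screw (a joint): Turn of the screw, rad: 0 at the start, grows turning clockwise seen from above; -5 to 21. Screw and foot go 4 mm down per full turn (0.637 mm per rad); stays where left (0.04 N m friction). On top a 30 mm square head, 26 mm high, with a 12 mm square socket 22 mm deep for the driver
- driver_bar (a point): Centre of the level cross bar of the loose T-handled steel driver (0.16 kg), on the screw's axis: round bar 12 mm thick, 120 mm long along the point's own x, any heading at the start, hub 18 mm. Its 12 mm square shank stands 22 mm deep in the socket (1 mm play); the bar is 28 mm above the head's top. A fingertip hanging beside the bar can push it round: 1 N at 45 mm
- foot_tip (a point): Lowest point of the round sprung steel foot (14 mm thick, flat end 8 mm across) below the screw, on its axis. At the start it hangs 2 to 6 mm above the setting block's thick end
- foot (a joint): How far the foot is pushed up into the screw against its spring, m: 0 hanging free, 0.008 fully in; 1.5 N per mm
- gauge_top (a point): Centre of the top of the thick end of the setting block, a loose steel piece of about 0.45 kg lying in the channel, within 9 mm of beneath the foot at the start. Thick end 30 mm wide, 60 mm long along own y, 24 mm high (top 40 mm above the table). A tail 30 mm wide, 8 mm thick runs on to 152 mm towards own -y
- pull_pin (a point): Point on the axis of the upright round pin on the block's tail, 140 mm towards own -y of the thick end's centre and 30 mm above the block's underside. Pin 14 mm thick, from the tail's top (8 mm above the underside) to 50 mm above the underside. Can be hooked with a fingertip from the thick end's side, or pinched
- oil: Bystander: dark oil bottle, 64 mm thick, 250 mm tall; origin at the centre of its underside
- jar: Bystander: jar, 72 mm thick, 90 mm tall; origin at the centre of its underside
- tray: Bystander: open wooden tray 120 x 160 mm, 50 mm high; origin at the centre of its underside
Not all that is in view belongs to the job. What is shaped like the part that bears driver_bar but yellow is not meant.

How it is judged:
By the outcome, as a careful person would: the job done as asked, in the order asked, and still so for the second after the job is handed in, with the robot touching nothing.
It also fails if it takes over 64 s, if anything falls off the work surface, if the arm or the gripper's body presses on something with over 40 N, if the wrist force passes 120 N, or if a joint passes its speed limit or range.

## Working session

There is one attempt and no reset: what is moved stays moved. The work goes in short steps, Python scripts to look and compute and a tool call to move; the robot and the scene stay as the last step left them, time stands still between calls to the robot, and variables do not carry over. Pictures are saved under pics/ and viewed, about 8 in all and at most 12, crops included, and the job is handed in when it is done.

Besides the shell and the picture viewer there is one more tool, called after "Request:" as name(argument=value, ...) on one line, values as JSON. drive_tool: Moves the arm, as the interface text tells. Its arguments: {"type":"object","properties":{"increments":{"type":"array"},"fingers":{"type":"number"},"grip_force":{"type":"number"}},"required":["increments"]}

```bash
mkdir -p pics; cat > h.py <<'E'
import numpy as np, cv2
from workcell import robot
def ray(P,uv):
    m=P["mtx"]; k=P["k1"]
    d=np.array([(uv[0]-m[0][2])/m[0][0],(uv[1]-m[1][2])/m[1][1]])
    s=d.copy()
    for _ in range(20): s=d/(1+k*(s@s))
    R=np.array(P["R"]);t=np.array(P["t"])
    v=R.T@np.array([s[0],s[1],1.]); return -R.T@t, v/np.linalg.norm(v)
def tri(A,a,B,b):
    o1,d1=ray(A,a);o2,d2=ray(B,b)
    M=np.stack([d1,-d2],1); s=np.linalg.lstsq(M,o2-o1,rcond=None)[0]
    p,q=o1+s[0]*d1,o2+s[1]*d2
    return (p+q)/2, np.linalg.norm(p-q)
def atz(P,uv,z):
    o,d=ray(P,uv); return o+d*(z-o[2])/d[2]
def proj(P,X):
    c=np.array(P["R"])@np.array(X)+np.array(P["t"]); s=c[:2]/c[2]; s=s*(1+P["k1"]*(s@s))
    m=np.array(P["mtx"]); return np.array([m[0,0]*s[0]+m[0,2],m[1,1]*s[1]+m[1,2]])
def shots(n):
    out=[]
    for c in("side","top"):
        P=robot.read_camera(c); cv2.imwrite(f"pics/{c}{n}.png",P["img"][:,:,::-1]); out.append(P)
    return out
E
python3 - <<'E'
from h import *
np.set_printoptions(precision=4,suppress=True)
S,T=shots(0)
cv2.imwrite("pics/both0.png",np.vstack([S["img"],T["img"]])[:,:,::-1])
print(-np.array(S["R"]).T@S["t"],-np.array(T["R"]).T@T["t"])
for n in "press driver_bar foot_tip gauge_top pull_pin oil jar tray screw".split():
    r=[]
    for P in(S,T):
        try:L=robot.landmark_of(n,P)
        except Exception as e:L=[];print(n,e)
        print(n,[(np.round(l["position"],1).tolist(),round(l["p"],2)) for l in L[:3]]); r.append(L)
    if r[0] and r[1]: print("   ",tri(S,r[0][0]["position"],T,r[1][0]["position"]))
print(robot.get_obs()["orientation"],robot.get_obs()["time"])
E
```

```text
[ 0.4772 -0.9114  0.7419] [ 0.394  -0.0073  1.0442]
press [([242.9, 228.5], 0.93)]
press [([248.8, 224.3], 0.98)]
    (array([0.5207, 0.0054, 0.0028]), np.float64(0.0038183668960924955))
driver_bar [([242.2, 182.4], 0.61), ([283.8, 204.6], 0.53), ([293.3, 234.6], 0.41)]
driver_bar [([227.9, 170.0], 0.67), ([283.6, 168.4], 0.56), ([246.7, 213.1], 0.49)]
    (array([0.5804, 0.0451, 0.1722]), np.float64(0.10567911865079892))
foot_tip []
foot_tip []
gauge_top [([242.5, 218.0], 0.75)]
gauge_top [([247.2, 222.2], 0.91)]
    (array([0.5217, 0.0092, 0.0427]), np.float64(0.003396413253081481))
pull_pin [([238.6, 247.4], 0.61)]
pull_pin [([293.3, 227.7], 0.65)]
    (array([ 0.5017, -0.1187,  0.0343]), np.float64(0.001572799254466808))
oil [([308.1, 333.8], 0.89)]
oil [([379.8, 177.7], 0.82)]
    (array([ 0.649 , -0.3934, -0.016 ]), np.float64(0.006627669394059848))
jar [([212.2, 182.5], 0.8)]
jar [([140.7, 257.3], 0.83)]
    (array([ 0.4288,  0.3173, -0.0024]), np.float64(0.004377179407462094))
tray [([282.7, 171.9], 0.59)]
tray [([137.1, 166.2], 0.96)]
    (array([0.7056, 0.3344, 0.0093]), np.float64(0.01298185838346705))
screw it knows: driver_bar, foot_tip, gauge_top, jar, oil, press, pull_pin, tray
screw []
screw it knows: driver_bar, foot_tip, gauge_top, jar, oil, press, pull_pin, tray
screw []
[[-0.9742  0.2259 -0.    ]
 [ 0.2259  0.9742 -0.    ]
 [ 0.     -0.     -1.    ]] 0.9
```

```bash
cd pics; python3 -c "
import cv2,numpy as np
a=cv2.imread('side0.png');b=cv2.imread('top0.png')
cv2.imwrite('v0.png',cv2.resize(np.hstack([a,b]),(800,300)))
cv2.imwrite('v0s.png',cv2.resize(a,(800,600)));cv2.imwrite('v0t.png',cv2.resize(b,(800,600)))"
```

```text
(no output)
```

View pics/v0s.png

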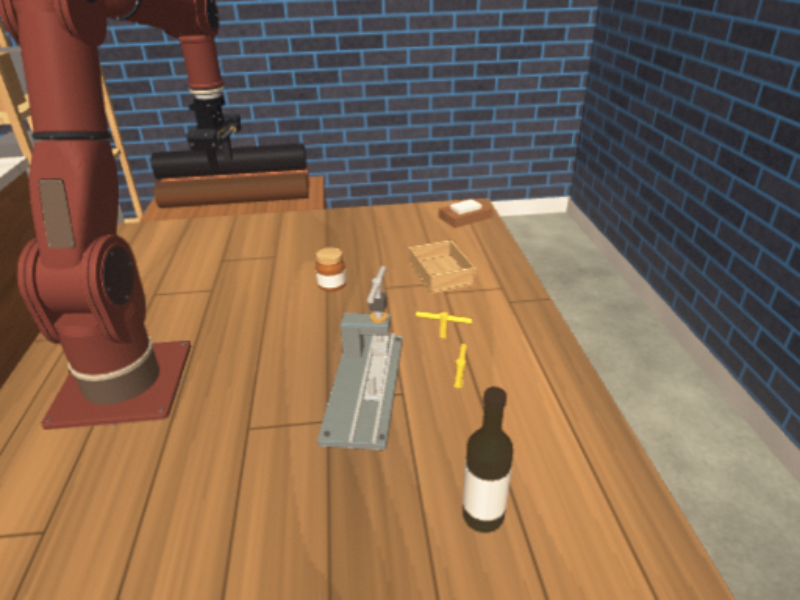

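View pics/v0t.png

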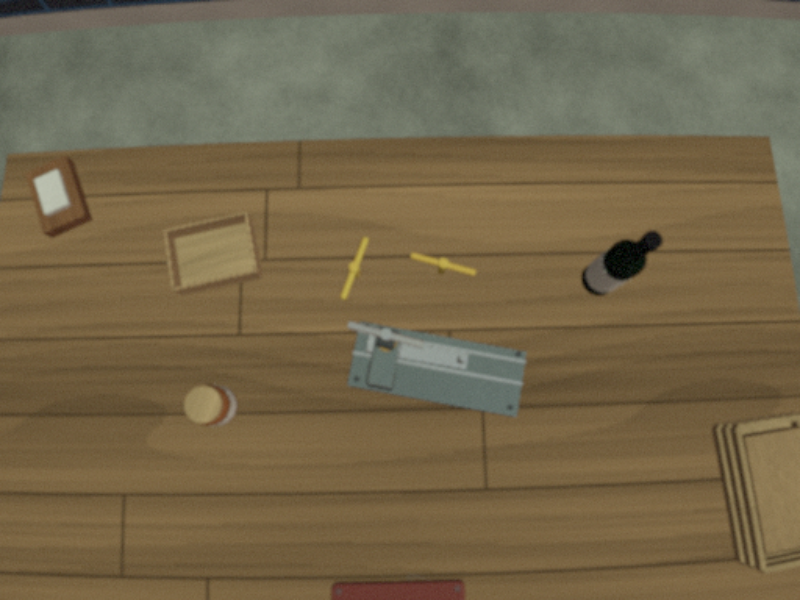

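Pictures: the grey T driver on the press is at side (242,181) and top (247,213). The two yellow drivers are decoys, at top (227,170) and (284,168). Next I'll fit the press pose and bar heading, and look at the foot close up.

```bash
cat > fit.py <<'E'
from h import *
from scipy.optimize import minimize
np.set_printoptions(precision=4,suppress=True)
def box(x0,x1,y0,y1,z0,z1): return np.array([[x,y,z] for x in(x0,x1) for y in(y0,y1) for z in(z0,z1)])/1e3
B=[box(-80,40,-250,60,0,16),box(-75,-37,-23,23,16,100),box(-75,21,-21,21,74,100)]
def sil(P,p,f=4):
    c,s=np.cos(p[2]),np.sin(p[2]);R=np.array([[c,-s,0],[s,c,0],[0,0,1]])
    m=np.zeros((384*f,512*f),np.uint8)
    for b in B:
        q=np.array([proj(P,R@v+[p[0],p[1],0]) for v in b])
        cv2.fillPoly(m,[cv2.convexHull(np.round((q+.5)*f).astype(np.int32))],1)
    return cv2.resize(m.astype(np.float32),(512,384),interpolation=cv2.INTER_AREA)
if __name__=="__main__":
    S,T=shots(1)
    ms=[]
    for P in(S,T):
        u=np.zeros((384,512),bool)
        for n in("press","gauge_top","driver_bar"):
            for k,r in enumerate(robot.masks_of(n,P)):
                if r["p"]>.4 and (n!="driver_bar"): u|=r["pixels"]
        ms.append(u)
    w=[1,1]
    def cost(p,which=(0,1)):
        return sum(np.abs(sil((S,T)[i],p)-ms[i]).sum() for i in which)
    for wh in((0,1),(0,),(1,)):
        r=minimize(cost,[.521,.006,-.14],args=(wh,),method="Nelder-Mead",options=dict(initial_simplex=np.array([[.521,.006,-.14],[.531,.006,-.14],[.521,.016,-.14],[.521,.006,-.10]]),xatol=1e-4,fatol=.5,maxiter=120))
        print(wh,r.x,r.fun,[m.sum() for m in ms])
    print("drv",tri(S,[242.2,182.4],T,[246.7,213.1]))
    print(S["mtx"],T["mtx"])
    A=np.mean([S["img"].astype(float)]+[robot.read_camera("side")["img"] for _ in range(5)],0)
    Bt=np.mean([T["img"].astype(float)]+[robot.read_camera("top")["img"] for _ in range(3)],0)
    a=cv2.resize(A[160:235,205:265],None,fx=8,fy=8,interpolation=cv2.INTER_CUBIC)
    b=cv2.resize(Bt[190:265,215:255],None,fx=8,fy=8,interpolation=cv2.INTER_CUBIC)
    cv2.imwrite("pics/crop1.png",np.clip(np.hstack([a,b]),0,255)[:,:,::-1].astype(np.uint8))
E
python3 fit.py
```

```text
(0, 1) [ 0.5238  0.0086 -0.205 ] 3600.3125 [np.int64(2836), np.int64(6817)]
(0,) [ 0.525   0.0085 -0.212 ] 666.0625 [np.int64(2836), np.int64(6817)]
(1,) [ 0.5236  0.0087 -0.2074] 2927.0 [np.int64(2836), np.int64(6817)]
drv (array([0.5267, 0.0077, 0.1769]), np.float64(0.002975318190942627))
[[360.6329   0.     255.0523]
 [  0.     360.6329 196.5388]
 [  0.       0.       1.    ]] [[364.3199   0.     252.7865]
 [  0.     364.3199 197.7788]
 [  0.       0.       1.    ]]
```

View pics/crop1.png

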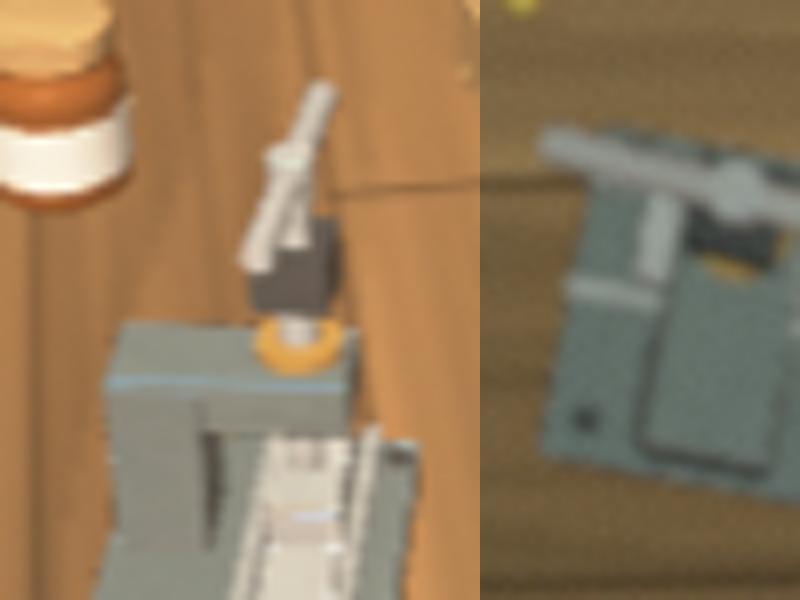

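The crops show the bush at side (242,202). The bar runs nearly along the press's own y, with its far end at top (223,209) and its hub at (247,214). The foot itself is barely resolved. I'll tighten the press pose and heading once more, then move.

```bash
cat > m2.py <<'E'
from fit import *
S,T=shots(2)
ms=[];ws=[]
for i,P in enumerate((S,T)):
    u=np.zeros((384,512),bool)
    for n in("press","gauge_top"):
        r=robot.masks_of(n,P)
        for k in r[:2]: print(i,n,k["p"],k["pixels"].sum(),k["position"])
        if n=="press": u|=r[0]["pixels"]
        else:
            c=r[0]["pixels"]
            if c.sum()<1500:u|=c
    w=cv2.dilate((sil(P,[.523,.008,-.18])>0).astype(np.uint8),np.ones((15,15)))>0
    ms.append(u&w)
for wh in((0,1),(0,),(1,)):
    f=lambda p:sum(np.abs(sil((S,T)[i],p)-ms[i]).sum() for i in wh)
    r=minimize(f,[.523,.008,-.18],method="Nelder-Mead",options=dict(initial_simplex=np.array([[.521,.006,-.16],[.531,.006,-.16],[.521,.016,-.16],[.521,.006,-.20]]),xatol=1e-4,fatol=.5,maxiter=120))
    print(wh,r.x,r.fun,[m.sum() for m in ms])
h=atz(T,[246.9,213.7],.177);e=atz(T,[223.1,208.7],.177);print("hub",h,"end",e,np.linalg.norm(e-h),np.arctan2(*(e-h)[1::-1]))
for n in("gauge_top","pull_pin","foot_tip"):
    L=[robot.landmark_of(n,P) for P in(S,T)]
    print(n,[[(np.round(l["position"],1),round(l["p"],2)) for l in q[:2]] for q in L])
    if L[0] and L[1]: print(tri(S,L[0][0]["position"],T,L[1][0]["position"]))
for k in range(3): print(robot.get_obs()["contact_force"])
E
python3 m2.py
```

```text
0 press 0.66 2864 [232.6, 252.7]
0 gauge_top 0.8 376 [241.2, 236.9]
1 press 0.93 3688 [286.5, 239.7]Traceback (most recent call last):
  File "m2.py", line 11, in <module>
    c=r[0]["pixels"]
      ~^^^
IndexError: list index out of range
```

```bash
sed -i 's/^        else:/        elif r:/' m2.py; python3 m2.py
```

```text
0 press 0.6 2853 [228.7, 253.6]
0 gauge_top 0.64 420 [238.7, 237.3]
1 press 0.97 3570 [289.5, 240.2]
1 gauge_top 0.76 540 [274.9, 228.2]
(0, 1) [ 0.5248  0.0083 -0.2117] 875.0625 [np.int64(3253), np.int64(4099)]
(0,) [ 0.5247  0.0094 -0.2022] 244.1875 [np.int64(3253), np.int64(4099)]
(1,) [ 0.5214  0.0097 -0.1929] 612.75 [np.int64(3253), np.int64(4099)]
hub [0.5237 0.0072 0.177 ] end [0.5372 0.0644 0.177 ] 0.05875658621638368 1.3384019319855396
gauge_top [[(array([243.1, 218.2]), 0.78)], [(array([246.9, 222.2]), 0.82)]]
(array([0.5228, 0.0101, 0.0409]), np.float64(0.00508321608820444))
pull_pin [[(array([240.6, 248.8]), 0.66)], [(array([293.8, 228.6]), 0.81)]]
(array([ 0.5035, -0.1204,  0.0291]), np.float64(0.005954462061213646))
foot_tip [[(array([241.2, 216.3]), 0.53)], [(array([292.3, 228.8]), 0.4)]]
(array([ 0.5018, -0.1048,  0.1343]), np.float64(0.02522105076254819))
[ 0.0821 -0.3845 -0.2273]
[ 0.0821 -0.3845 -0.2273]
[ 0.0821 -0.3845 -0.2273]
```

Request:
drive_tool(increments=[{"linear": [40,-30,0],"turn": [0,0,-0.15]},{"linear": [40,-40,0],"turn": [0,0,-0.15]},{"linear": [40,-45,0],"turn": [0,0,-0.15]},{"linear": [40,-45,0],"turn": [0,0,-0.15]},{"linear": [40,-50,0],"turn": [0,0,-0.15]},{"linear": [35,-50,0],"turn": [0,0,-0.15]},{"linear": [30,-50,0],"turn": [0,0,-0.15]},{"linear": [30,-50,0],"turn": [0,0,-0.15]},{"linear": [20,-50,0],"turn": [0,0,-0.15]},{"linear": [10,-50,0],"turn": [0,0,-0.15]}], fingers=255, grip_force=10)

```text
time: 3.6
tool_pos: [0.4293, 0.2298, 0.4049]
orientation: [[0.163, 0.987, 0.001], [0.987, -0.163, 0.0], [0.0, 0.001, -1.0]]
contact_force: [0.3, -0.7, 0.5]
finger_gap: 0.0148
```

Request:
drive_tool(increments=[{"linear": [19,-43,0],"turn": [0,0,-0.035]},{"linear": [19,-43,0],"turn": [0,0,0]},{"linear": [19,-43,0],"turn": [0,0,0]},{"linear": [19,-44,0],"turn": [0,0,0]},{"linear": [0,0,-15],"turn": [0,0,0]},{"linear": [0,0,-30],"turn": [0,0,0]},{"linear": [0,0,-20],"turn": [0,0,0]},{"linear": [0,0,0],"turn": [0,0,0]}])

```text
time: 4.4
tool_pos: [0.5033, 0.0587, 0.3376]
orientation: [[0.191, 0.982, -0.004], [0.982, -0.191, -0.002], [-0.002, -0.004, -1.0]]
contact_force: [-0.2, -0.3, -0.3]
finger_gap: 0.0007
```

```bash
python3 - <<'E'
from h import *
S,T=shots(3)
a=cv2.resize(S["img"][120:270,190:320],None,fx=4,fy=4,interpolation=cv2.INTER_CUBIC)[:600,:400]
b=cv2.resize(T["img"][150:300,190:290],None,fx=4,fy=4,interpolation=cv2.INTER_CUBIC)
cv2.imwrite("pics/crop3.png",np.hstack([a,b])[:,:,::-1])
E
```

```text
(no output)
```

View pics/crop3.png

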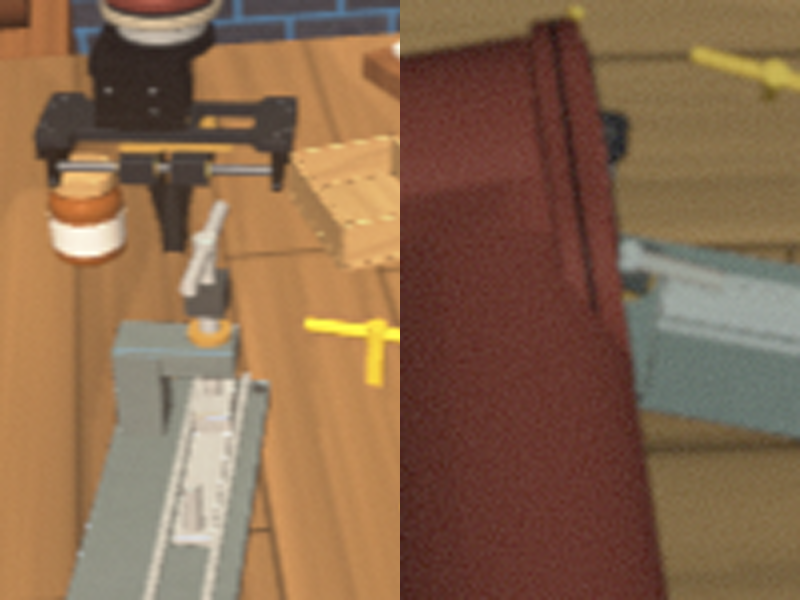

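The closed fingertips hang beside the far end of the bar on the robot side, at side crop (175,240). I'll start pushing clockwise, a quarter turn first.

Request:
drive_tool(increments=[{"linear": [9.3,-2,0],"turn": [0,0,0]},{"linear": [14.8,-0.8,0],"turn": [0,0,0]},{"linear": [14,-3.2,0],"turn": [0,0,0]},{"linear": [12.4,-7.1,0],"turn": [0,0,0]},{"linear": [9.8,-10.5,0],"turn": [0,0,0]},{"linear": [6.3,-12.9,0],"turn": [0,0,0]},{"linear": [1.1,-4.7,0],"turn": [0,0,0]},{"linear": [0,0,0],"turn": [0,0,0]}])

```text
time: 5.3
tool_pos: [0.5726, 0.017, 0.3405]
orientation: [[0.192, 0.981, 0.001], [0.981, -0.192, -0.0], [0.0, 0.001, -1.0]]
contact_force: [0.3, -0.2, -0.5]
finger_gap: 0.0005
```

```bash
python3 - <<'E'
from h import *
S,T=shots(4)
print(robot.get_obs()["contact_force"],robot.get_obs()["tool_pos"])
a=cv2.resize(S["img"][120:270,190:320],None,fx=4,fy=4,interpolation=cv2.INTER_CUBIC)[:600,:400]
b=cv2.resize(T["img"][150:300,190:290],None,fx=4,fy=4,interpolation=cv2.INTER_CUBIC)
cv2.imwrite("pics/crop4.png",np.hstack([a,b])[:,:,::-1])
E
```

```text
[ 0.20226365 -0.67641958 -0.70875589] [0.57212238 0.0180694  0.34014711]
```

View pics/crop4.png

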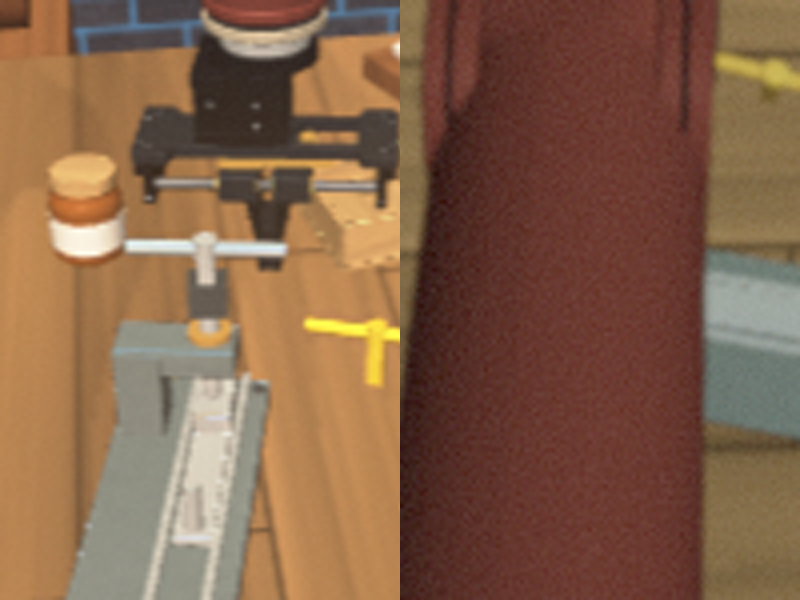

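The bar now lies across the press, ends at side (222,181) and (261,182), so the fingertip push works. With the foot certainly still clear, I'll take a baseline of the block's friction by nudging the pin.

Request:
drive_tool(increments=[{"linear": [0,5,20],"turn": [0,0,0]},{"linear": [0,5,30],"turn": [0,0,0]},{"linear": [-23,-42,0],"turn": [0,0,0]},{"linear": [-23,-42,0],"turn": [0,0,0]},{"linear": [-23,-42,0],"turn": [0,0,0]},{"linear": [0,0,-45],"turn": [0,0,0]},{"linear": [0,0,-45],"turn": [0,0,0]},{"linear": [0,0,-45],"turn": [0,0,0]},{"linear": [0,0,-30],"turn": [0,0,0]},{"linear": [0,0,0],"turn": [0,0,0]}])

```text
time: 6.4
tool_pos: [0.5013, -0.0973, 0.2216]
orientation: [[0.19, 0.982, -0.006], [0.982, -0.19, -0.0], [-0.002, -0.006, -1.0]]
contact_force: [-0.4, 0.6, 0.3]
finger_gap: 0.0009
```

```bash
python3 - <<'E'
from h import *
np.set_printoptions(precision=4,suppress=True)
S,T=shots(5)
a,b=atz(S,[221.75,181.5],.176),atz(S,[261.25,182.5],.176);print(a,b,np.arctan2(*(b-a)[1::-1]),np.linalg.norm(a-b))
for k in range(8):
    o=robot.get_obs();print(o["contact_force"],o["tool_pos"]); robot.read_camera("side")
a=cv2.resize(S["img"][160:285,195:275],None,fx=4.8,fy=4.8,interpolation=cv2.INTER_CUBIC)
b=cv2.resize(T["img"][170:295,220:305],None,fx=4.8,fy=4.8,interpolation=cv2.INTER_CUBIC)
cv2.imwrite("pics/crop5.png",np.hstack([a,b])[:,:,::-1])
E
```

```text
[0.4675 0.024  0.176 ] [0.5846 0.0005 0.176 ] -0.1979109264530982 0.11947060337795648
[-0.0399  0.8803  0.472 ] [ 0.5033 -0.0981  0.2255]
[ 0.9022 -0.8384 -0.2564] [ 0.5038 -0.0982  0.2264]
[ 0.5636 -0.6916  1.2658] [ 0.504  -0.0983  0.2267]
[ 0.0139 -0.5238 -0.8525] [ 0.504  -0.0983  0.2267]
[-0.1484  0.6817  0.0099] [ 0.5039 -0.0983  0.2265]
[-0.1427 -0.5825  0.6212] [ 0.5037 -0.0983  0.2263]
[0.0273 0.3574 0.7616] [ 0.5035 -0.0983  0.226 ]
[-0.7707  0.8764  0.15  ] [ 0.5034 -0.0983  0.2257]
```

View pics/crop5.png

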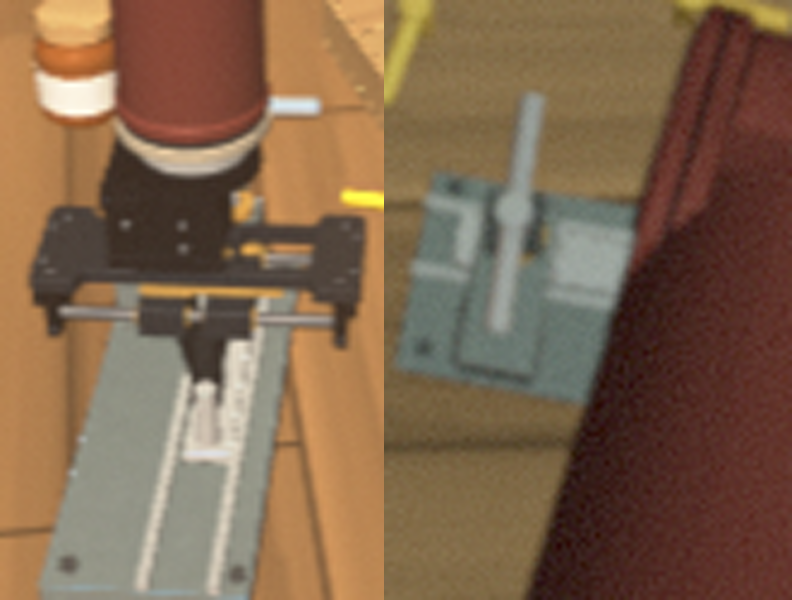

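The finger stands behind the pin (side crop (205,380) against pin (205,415)), and the bar heading reads -0.198, so the screw is at about 1.54 rad. Next I'll creep on to the pin.

Request:
drive_tool(increments=[{"linear": [-0.5,-2.5,0],"turn": [0,0,0]},{"linear": [-0.5,-2.5,0],"turn": [0,0,0]},{"linear": [0,0,0],"turn": [0,0,0]}])

```text
time: 7.2
tool_pos: [0.5019, -0.1039, 0.2248]
orientation: [[0.192, 0.981, -0.0], [0.981, -0.192, -0.0], [-0.0, -0.0, -1.0]]
contact_force: [-0.4, -0.0, -0.3]
finger_gap: 0.0006
```

```bash
cat > force.py <<'E'
from h import *
import sys
np.set_printoptions(precision=4,suppress=True)
F=[];E=[];X=[];M=[]
for k in range(int(sys.argv[1])):
    S=robot.read_camera("side"); o=robot.get_obs();F.append(o["contact_force"]);E.append(o["effort"]);X.append(o["tool_pos"]);M.append(o["torque"])
F=np.array(F);n=len(F)
X=np.array(X);c=np.array([.524,.008])
d=np.array([.195,.981])
print("F",F.mean(0),"own-y",(F[:,:2]@d).mean(),"+-",(F[:,:2]@d).std()/n**.5,"t",o["time"])
print("M",np.mean(M,0),np.std(M,0),"eff",np.mean(E,0),np.std(E,0))
print("X",X[0],X[-1],"own y",(X[-1][:2]-c)@d)
np.savez("last.npz",F=F)
E
python3 force.py 10
```

```text
F [ 0.1373 -0.1544 -0.0394] own-y -0.12472472102195147 +- 0.16948763407176742 t 7.7
M [-0.0981  0.0597 -0.0092] [0.0248 0.0242 0.0273] eff [  0.0706 -41.0664   7.9934 -31.9768  -0.0339   0.0509   0.0077] [0.0542 0.0323 0.0528 0.0039 0.0096 0.0011 0.0159]
X [ 0.5019 -0.1037  0.2247] [ 0.502  -0.1033  0.2247] own y -0.11347033741990986
```

Request:
drive_tool(increments=[{"linear": [-0.4,-2,0],"turn": [0,0,0]},{"linear": [-0.4,-2,0],"turn": [0,0,0]},{"linear": [0,0,0],"turn": [0,0,0]}])

```text
time: 8.0
tool_pos: [0.5012, -0.1073, 0.2248]
orientation: [[0.191, 0.982, -0.0], [0.982, -0.191, 0.0], [0.0, -0.0, -1.0]]
contact_force: [0.1, 1.2, -0.1]
finger_gap: 0.0008
```

```bash
python3 force.py 5
```

```text
F [ 0.0065  1.4481 -0.2901] own-y 1.4218165981909239 +- 0.13428545461863492 t 8.25
M [0.2577 0.0439 0.0093] [0.0059 0.0129 0.0163] eff [  0.8046 -40.8257   8.7496 -31.994    0.3607  -0.1235   0.0182] [0.0158 0.0087 0.0137 0.0145 0.0146 0.014  0.015 ]
X [ 0.5012 -0.1073  0.2247] [ 0.5012 -0.1073  0.2247] own y -0.11750472792257993
```

Request:
drive_tool(increments=[{"linear": [-0.2,-1,0],"turn": [0,0,0]},{"linear": [0,0,0],"turn": [0,0,0]}])

```text
time: 8.45
tool_pos: [0.5011, -0.1081, 0.2247]
orientation: [[0.191, 0.982, -0.0], [0.982, -0.191, 0.0], [0.0, -0.0, -1.0]]
contact_force: [0.8, 3.8, 0.1]
finger_gap: 0.0001
```

```bash
python3 force.py 5
```

```text
F [0.0741 3.8523 0.6426] own-y 3.7935955002473145 +- 0.25272678482587624 t 8.7
M [ 0.7435 -0.0022 -0.021 ] [0.0278 0.0309 0.0242] eff [  1.9788 -40.4951   9.9535 -31.918    1.0173  -0.3453   0.0158] [0.0534 0.0127 0.0479 0.0167 0.022  0.008  0.0067]
X [ 0.5011 -0.108   0.2247] [ 0.5011 -0.1081  0.2247] own y -0.11840279650386804
```

Request:
drive_tool(increments=[{"linear": [-0.2,-1,0],"turn": [0,0,0]},{"linear": [0,0,0],"turn": [0,0,0]}])

```text
time: 8.9
tool_pos: [0.5008, -0.1095, 0.2247]
orientation: [[0.191, 0.982, -0.0], [0.982, -0.191, -0.0], [-0.0, -0.0, -1.0]]
contact_force: [-0.2, 4.4, -0.1]
finger_gap: 0.0003
```

```bash
python3 force.py 4
```

```text
F [0.269  3.0327 0.2985] own-y 3.0275172250123616 +- 0.1618047040810029 t 9.1
M [0.6526 0.0383 0.0126] [0.0268 0.0262 0.023 ] eff [  1.6721 -40.5793   9.6727 -32.0365   0.8629  -0.3479   0.0178] [0.0532 0.0107 0.0535 0.0163 0.0274 0.0015 0.0063]
X [ 0.5008 -0.1095  0.2247] [ 0.5008 -0.1094  0.2247] own y -0.11974423005565113
```

The block slips at about 3.5 N with the foot free, having moved about 1 mm. Now back to the bar for a half turn, to 3 mm of travel.

Request:
drive_tool(increments=[{"linear": [2,10,0],"turn": [0,0,0]},{"linear": [0,0,40],"turn": [0,0,0]},{"linear": [0,0,45],"turn": [0,0,0]},{"linear": [0,0,45],"turn": [0,0,0]},{"linear": [0,0,35],"turn": [0,0,0]},{"linear": [-13,42,0],"turn": [0,0,0]},{"linear": [-13,42,0],"turn": [0,0,0]},{"linear": [0,0,-25],"turn": [0,0,0]},{"linear": [0,0,-30],"turn": [0,0,0]},{"linear": [0,0,0],"turn": [0,0,0]}])

```text
time: 10.1
tool_pos: [0.4755, -0.0149, 0.332]
orientation: [[0.19, 0.982, -0.005], [0.982, -0.19, -0.002], [-0.003, -0.004, -1.0]]
contact_force: [-0.9, -0.3, -0.8]
finger_gap: 0.0008
```

Request:
drive_tool(increments=[{"linear": [-1.1,17.3,0],"turn": [0,0,0]},{"linear": [0.9,16.2,0],"turn": [0,0,0]},{"linear": [6.2,15,0],"turn": [0,0,0]},{"linear": [10.8,12.2,0],"turn": [0,0,0]},{"linear": [14.3,7.7,0],"turn": [0,0,0]},{"linear": [16,2.6,0],"turn": [0,0,0]},{"linear": [16,-2.9,0],"turn": [0,0,0]},{"linear": [14.1,-8.1,0],"turn": [0,0,0]},{"linear": [10.6,-12.3,0],"turn": [0,0,0]},{"linear": [5.8,-15.2,0],"turn": [0,0,0]}])

```text
time: 11.1
tool_pos: [0.5718, 0.018, 0.3353]
orientation: [[0.19, 0.982, 0.0], [0.982, -0.19, -0.0], [-0.0, 0.0, -1.0]]
contact_force: [-1.0, 0.9, 0.3]
finger_gap: 0.0002
```

Request:
drive_tool(increments=[{"linear": [0,0,0],"turn": [0,0,0]}])

```text
time: 11.2
tool_pos: [0.5715, 0.0155, 0.3355]
orientation: [[0.194, 0.981, 0.001], [0.981, -0.194, -0.001], [-0.001, 0.001, -1.0]]
contact_force: [0.2, 0.1, 0.1]
finger_gap: 0.0004
```

```bash
python3 - <<'E'
from h import *
S,T=shots(6)
o=robot.get_obs();print(o["contact_force"],o["tool_pos"],o["time"])
a=cv2.resize(S["img"][150:270,190:290],None,fx=5,fy=5,interpolation=cv2.INTER_CUBIC)
cv2.imwrite("pics/crop6.png",a[:,:,::-1])
E
```

```text
[-0.34694702  0.31620034 -0.68770744] [0.57072394 0.01752957 0.33509466] 11.3
```

View pics/crop6.png

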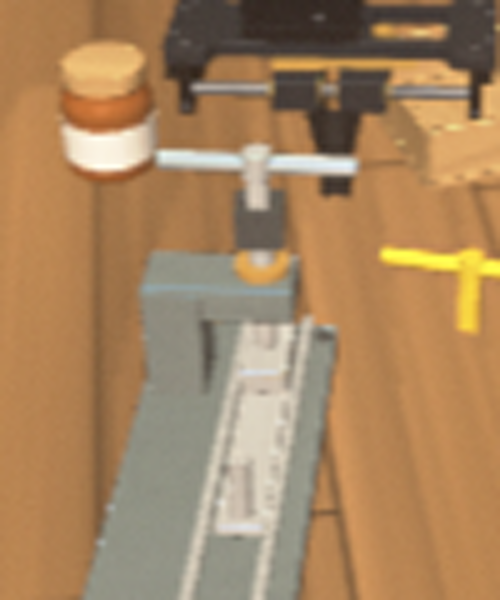

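Bar across again after a half turn (ends at side (221,182) and (261,183)), so the screw is at about 4.7 rad. Next the friction test.

Request:
drive_tool(increments=[{"linear": [0,5,25],"turn": [0,0,0]},{"linear": [0,5,30],"turn": [0,0,0]},{"linear": [-23,-42,0],"turn": [0,0,0]},{"linear": [-23,-42,0],"turn": [0,0,0]},{"linear": [-22.5,-43,0],"turn": [0,0,0]},{"linear": [0,0,-45],"turn": [0,0,0]},{"linear": [0,0,-45],"turn": [0,0,0]},{"linear": [0,0,-45],"turn": [0,0,0]},{"linear": [0,0,-30],"turn": [0,0,0]},{"linear": [0,0,0],"turn": [0,0,0]}])

```text
time: 12.3
tool_pos: [0.5003, -0.0984, 0.2216]
orientation: [[0.19, 0.982, -0.007], [0.982, -0.19, -0.0], [-0.002, -0.006, -1.0]]
contact_force: [-1.3, 0.3, -0.5]
finger_gap: 0.0005
```

Request:
drive_tool(increments=[{"linear": [-0.5,-2.5,0],"turn": [0,0,0]},{"linear": [-0.5,-2.5,0],"turn": [0,0,0]},{"linear": [0,0,0],"turn": [0,0,0]}])

```text
time: 12.6
tool_pos: [0.5017, -0.1053, 0.2266]
orientation: [[0.191, 0.982, 0.003], [0.982, -0.191, 0.001], [0.001, 0.003, -1.0]]
contact_force: [0.1, 0.1, -0.3]
finger_gap: 0.0006
```

```bash
python3 force.py 4
```

```text
F [-0.2025 -0.1391  0.0966] own-y -0.17593451581762382 +- 0.17562572538027885 t 12.8
M [-0.1168  0.0801  0.0006] [0.0368 0.0144 0.0047] eff [  0.0918 -40.7196   8.0845 -32.1124  -0.0176   0.0497   0.006 ] [0.0264 0.1367 0.0134 0.0301 0.0108 0.0022 0.0158]
X [ 0.5016 -0.105   0.2263] [ 0.5012 -0.1047  0.2254] own y -0.11505375722918161
```

Request:
drive_tool(increments=[{"linear": [-0.6,-3,0],"turn": [0,0,0]},{"linear": [-0.2,-1,0],"turn": [0,0,0]},{"linear": [-0.2,-1,0],"turn": [0,0,0]},{"linear": [0,0,0],"turn": [0,0,0]}])

```text
time: 13.2
tool_pos: [0.5001, -0.1095, 0.2248]
orientation: [[0.191, 0.982, 0.0], [0.982, -0.191, 0.001], [0.001, -0.0, -1.0]]
contact_force: [-0.4, 3.0, 2.1]
finger_gap: 0.0004
```

```bash
python3 force.py 4
```

```text
F [0.3402 3.7291 2.6781] own-y 3.724558537117802 +- 0.3363823663373888 t 13.4
M [ 0.7722  0.1032 -0.0236] [0.0744 0.0258 0.0295] eff [  2.0135 -39.3722   9.8278 -31.2279   0.9852  -0.5011   0.0174] [0.1393 0.1047 0.1351 0.0459 0.0929 0.0396 0.0075]
X [ 0.5001 -0.1094  0.2248] [ 0.5    -0.1094  0.2248] own y -0.11987773049142511
```

Request:
drive_tool(increments=[{"linear": [-0.1,-0.7,0],"turn": [0,0,0]},{"linear": [0,0,0],"turn": [0,0,0]}])

```text
time: 13.6
tool_pos: [0.5, -0.1099, 0.2248]
orientation: [[0.19, 0.982, 0.0], [0.982, -0.19, 0.001], [0.001, -0.0, -1.0]]
contact_force: [0.0, 5.9, 3.4]
finger_gap: 0.0004
```

```bash
python3 force.py 4
```

```text
F [-0.3097  5.3605  3.6999] own-y 5.198286712796744 +- 0.2656995135397869 t 13.8
M [ 1.1872  0.09   -0.0332] [0.0043 0.0183 0.018 ] eff [  2.9594 -38.9328  10.7674 -31.0644   1.5179  -0.7329   0.0163] [0.0119 0.0023 0.0078 0.0011 0.0005 0.0009 0.0035]
X [ 0.5    -0.1099  0.2248] [ 0.5    -0.1099  0.2248] own y -0.12030080150193857
```

The vertical force spoils that reading, because the tool was still settling downward in contact. I'll back off and repeat it.

Request:
drive_tool(increments=[{"linear": [0.6,3,0],"turn": [0,0,0]},{"linear": [0,0,0],"turn": [0,0,0]},{"linear": [0,0,0],"turn": [0,0,0]},{"linear": [0,0,0],"turn": [0,0,0]},{"linear": [-0.2,-1,0],"turn": [0,0,0]},{"linear": [-0.2,-1,0],"turn": [0,0,0]},{"linear": [0,0,0],"turn": [0,0,0]}])

```text
time: 14.5
tool_pos: [0.5, -0.1096, 0.2247]
orientation: [[0.191, 0.982, -0.0], [0.982, -0.191, 0.0], [0.0, -0.0, -1.0]]
contact_force: [-0.2, 0.8, -0.7]
finger_gap: 0.0008
```

```bash
python3 force.py 3
```

```text
F [0.023  0.3103 0.2904] own-y 0.30888276774877915 +- 0.1410658392302236 t 14.65
M [-0.0026  0.0834 -0.0175] [0.0244 0.0197 0.0038] eff [  0.2032 -40.738    8.2492 -32.0439   0.0384  -0.0044   0.0121] [0.0424 0.0096 0.0405 0.0135 0.0136 0.0016 0.0075]
X [ 0.5    -0.1096  0.2247] [ 0.5    -0.1096  0.2247] own y -0.12000832594829522
```

Request:
drive_tool(increments=[{"linear": [-0.2,-1,0],"turn": [0,0,0]},{"linear": [0,0,0],"turn": [0,0,0]}])

```text
time: 14.85
tool_pos: [0.4999, -0.1101, 0.2247]
orientation: [[0.191, 0.982, -0.0], [0.982, -0.191, 0.001], [0.001, -0.0, -1.0]]
contact_force: [0.1, 3.1, 0.8]
finger_gap: 0.0001
```

```bash
python3 force.py 3
```

```text
F [ 0.9959  3.6528 -0.3169] own-y 3.77756026971392 +- 0.35495032688110356 t 15.0
M [ 0.7116 -0.022  -0.0055] [0.0336 0.0024 0.0421] eff [  1.9199 -40.2914   9.9877 -31.961    0.9718  -0.3298   0.0141] [0.0499 0.021  0.0523 0.0079 0.0339 0.0124 0.0066]
X [ 0.4999 -0.1101  0.2247] [ 0.4999 -0.1101  0.2247] own y -0.12059142841463197
```

Request:
drive_tool(increments=[{"linear": [-0.1,-0.7,0],"turn": [0,0,0]},{"linear": [0,0,0],"turn": [0,0,0]}])

```text
time: 15.2
tool_pos: [0.4997, -0.1112, 0.2247]
orientation: [[0.191, 0.982, -0.0], [0.982, -0.191, 0.0], [0.0, -0.0, -1.0]]
contact_force: [0.8, 3.4, 0.4]
finger_gap: 0.0004
```

```bash
python3 force.py 3
```

```text
F [-0.5396  4.0566  0.4243] own-y 3.874339545229045 +- 0.38586649663498856 t 15.35
M [ 0.7714  0.0844 -0.0239] [0.0405 0.019  0.0178] eff [  1.9794 -40.255   10.0844 -32.134    1.0265  -0.4686   0.014 ] [0.0239 0.0039 0.024  0.0126 0.0096 0.0156 0.0039]
X [ 0.4997 -0.1112  0.2247] [ 0.4997 -0.1111  0.2247] own y -0.12161835562026703
```

No clear rise yet (3.9 N against about 3.5 N), so the foot is barely touching, if at all. Turning another half turn can't overshoot the target. I'll make the next nudge from the tail side, which also moves the block back.

Request:
drive_tool(increments=[{"linear": [2,10,0],"turn": [0,0,0]},{"linear": [0,0,40],"turn": [0,0,0]},{"linear": [0,0,45],"turn": [0,0,0]},{"linear": [0,0,45],"turn": [0,0,0]},{"linear": [0,0,35],"turn": [0,0,0]},{"linear": [-12.5,43,0],"turn": [0,0,0]},{"linear": [-12.5,43,0],"turn": [0,0,0]},{"linear": [0,0,-25],"turn": [0,0,0]},{"linear": [0,0,-30],"turn": [0,0,0]},{"linear": [0,0,0],"turn": [0,0,0]}])

```text
time: 16.35
tool_pos: [0.4754, -0.0149, 0.3321]
orientation: [[0.191, 0.982, -0.005], [0.982, -0.191, -0.002], [-0.003, -0.004, -1.0]]
contact_force: [0.8, 0.2, -0.0]
finger_gap: 0.0005
```

Request:
drive_tool(increments=[{"linear": [-1.1,17.3,0],"turn": [0,0,0]},{"linear": [0.9,16.2,0],"turn": [0,0,0]},{"linear": [6.2,15,0],"turn": [0,0,0]},{"linear": [10.8,12.2,0],"turn": [0,0,0]},{"linear": [14.3,7.7,0],"turn": [0,0,0]},{"linear": [16,2.6,0],"turn": [0,0,0]},{"linear": [16,-2.9,0],"turn": [0,0,0]},{"linear": [14.1,-8.1,0],"turn": [0,0,0]},{"linear": [10.6,-12.3,0],"turn": [0,0,0]},{"linear": [5.8,-15.2,0],"turn": [0,0,0]}])

```text
time: 17.35
tool_pos: [0.5717, 0.0181, 0.3353]
orientation: [[0.19, 0.982, 0.0], [0.982, -0.19, -0.0], [-0.0, 0.0, -1.0]]
contact_force: [-0.7, 1.0, 0.8]
finger_gap: 0.0004
```

```bash
cat > look.py <<'E'
from h import *
import sys
n=sys.argv[1]
S,T=shots(n)
o=robot.get_obs();print(o["contact_force"],o["tool_pos"],o["time"])
for nm in("gauge_top","pull_pin","foot_tip","driver_bar"):
    for q,P in(("S",S),("T",T)):
        print(nm,q,[(np.round(l["position"],1).tolist(),round(l["p"],2)) for l in robot.landmark_of(nm,P)[:3]])
for P,c in((S,(150,270,190,290)),(T,(170,290,210,310))):
    pass
a=cv2.resize(S["img"][150:290,190:280],None,fx=4.2,fy=4.2,interpolation=cv2.INTER_CUBIC)
b=cv2.resize(T["img"][170:310,210:310],None,fx=4.2,fy=4.2,interpolation=cv2.INTER_CUBIC)
cv2.imwrite(f"pics/crop{n}.png",np.hstack([a,b])[:,:,::-1])
E
python3 look.py 7
```

```text
[0.09168855 0.19523255 0.71141973] [0.57138564 0.01559536 0.33547065] 17.45
gauge_top S [([239.4, 219.4], 0.74)]
gauge_top T []
pull_pin S [([236.0, 250.0], 0.78)]
pull_pin T [([297.4, 229.5], 0.65), ([141.4, 258.4], 0.62), ([378.7, 177.7], 0.33)]
foot_tip S []
foot_tip T []
driver_bar S [([284.8, 205.5], 0.71), ([241.8, 184.3], 0.7), ([295.8, 231.9], 0.64)]
driver_bar T [([284.2, 168.1], 0.57), ([139.9, 258.1], 0.38)]
```

Request:
drive_tool(increments=[{"linear": [0,5,25],"turn": [0,0,0]},{"linear": [0,5,30],"turn": [0,0,0]},{"linear": [-20.4,-47.4,0],"turn": [0,0,0]},{"linear": [-20.4,-47.4,0],"turn": [0,0,0]},{"linear": [-20.4,-47.4,0],"turn": [0,0,0]},{"linear": [-20.4,-47.4,-20],"turn": [0,0,0]},{"linear": [0,0,-50],"turn": [0,0,0]},{"linear": [0,0,-50],"turn": [0,0,0]},{"linear": [0,0,-45],"turn": [0,0,0]},{"linear": [0,0,0],"turn": [0,0,0]}])

```text
time: 18.85
tool_pos: [0.4901, -0.1524, 0.2221]
orientation: [[0.191, 0.982, -0.009], [0.982, -0.191, -0.0], [-0.002, -0.009, -1.0]]
contact_force: [-0.8, -0.8, -0.3]
finger_gap: 0.0003
```

Request:
drive_tool(increments=[{"linear": [1,5,0],"turn": [0,0,0]},{"linear": [0,0,0],"turn": [0,0,0]},{"linear": [0,0,0],"turn": [0,0,0]},{"linear": [0,0,0],"turn": [0,0,0]}])

```text
time: 19.25
tool_pos: [0.4943, -0.1483, 0.2283]
orientation: [[0.19, 0.982, 0.003], [0.982, -0.19, 0.001], [0.001, 0.003, -1.0]]
contact_force: [-0.2, -0.5, -0.3]
finger_gap: 0.0003
```

```bash
python3 look.py 8; python3 force.py 3
```

```text
[ 0.07596803  0.19257132 -0.62086468] [ 0.49393565 -0.14831016  0.227655  ] 19.35
gauge_top S []
gauge_top T [([246.4, 221.5], 0.87), ([295.8, 229.3], 0.67)]
pull_pin S [([240.6, 181.2], 0.68), ([236.1, 247.3], 0.49)]
pull_pin T [([295.2, 230.0], 0.78)]
foot_tip S []
foot_tip T []
driver_bar S [([241.9, 183.7], 0.62), ([292.8, 236.4], 0.62), ([283.2, 205.2], 0.44)]
driver_bar T [([224.5, 171.2], 0.74), ([247.0, 211.5], 0.69), ([281.6, 170.0], 0.59)]
F [-0.131  -0.2879  0.4429] own-y -0.3079483411062594 +- 0.08105519483120888 t 19.9
M [-0.0845  0.1011  0.0163] [0.0098 0.0088 0.0322] eff [ -0.001  -40.6483   8.7143 -31.9841  -0.0364   0.0599  -0.0005] [0.0021 0.0128 0.0015 0.0034 0.0002 0.0002 0.0001]
X [ 0.4935 -0.1484  0.2266] [ 0.4936 -0.1483  0.2266] own y -0.15931329957705215
```

View pics/crop8.png

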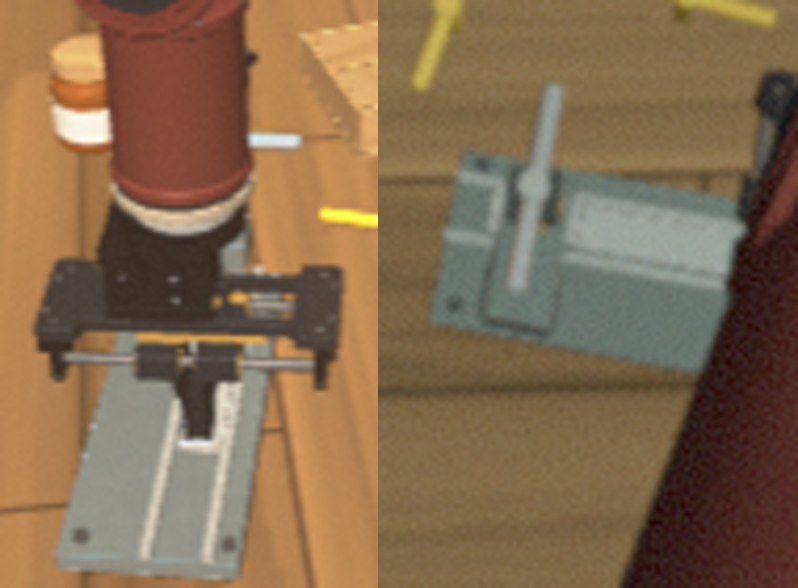

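The finger is in front of the pin, on the tail-end side, with the bar across. I'll creep back toward the thick end.

Request:
drive_tool(increments=[{"linear": [0.3,1.5,0],"turn": [0,0,0]},{"linear": [0.3,1.5,0],"turn": [0,0,0]},{"linear": [0,0,0],"turn": [0,0,0]}])

```text
time: 20.2
tool_pos: [0.4943, -0.145, 0.2267]
orientation: [[0.19, 0.982, -0.0], [0.982, -0.19, 0.0], [0.0, -0.0, -1.0]]
contact_force: [-0.4, -0.2, 0.5]
finger_gap: 0.0005
```

```bash
python3 force.py 2
```

```text
F [-0.0077 -0.3326  0.2036] own-y -0.32781952682682386 +- 0.0940185800623642 t 20.3
M [-0.0774  0.0986 -0.0207] [0.0131 0.0025 0.0257] eff [ -0.0935 -40.5585   8.5973 -31.9878  -0.0503   0.0613  -0.0229] [0.0021 0.003  0.0005 0.0014 0.0009 0.0007 0.01  ]
X [ 0.4943 -0.1452  0.2267] [ 0.4942 -0.1452  0.2267] own y -0.1561396981672075
```

Request:
drive_tool(increments=[{"linear": [0.2,1,0],"turn": [0,0,0]},{"linear": [0,0,0],"turn": [0,0,0]}])

```text
time: 20.5
tool_pos: [0.4944, -0.1442, 0.2267]
orientation: [[0.191, 0.982, -0.0], [0.982, -0.191, 0.0], [0.0, -0.0, -1.0]]
contact_force: [0.3, -0.4, 0.5]
finger_gap: 0.0002
```

```bash
python3 force.py 2
```

```text
F [0.3433 0.1448 0.0297] own-y 0.20895695354969485 +- 0.27133343879159016 t 20.6
M [-0.0884  0.0622  0.0064] [0.0081 0.02   0.0012] eff [ -0.0498 -40.5568   8.6279 -31.9884  -0.043    0.0587  -0.013 ] [0.0018 0.0005 0.002  0.0006 0.0007 0.0002 0.0057]
X [ 0.4944 -0.1443  0.2267] [ 0.4944 -0.1443  0.2267] own y -0.15517237446490043
```

Request:
drive_tool(increments=[{"linear": [0.2,1,0],"turn": [0,0,0]},{"linear": [0,0,0],"turn": [0,0,0]}])

```text
time: 20.8
tool_pos: [0.4945, -0.1437, 0.2267]
orientation: [[0.191, 0.982, -0.0], [0.982, -0.191, -0.001], [-0.001, 0.0, -1.0]]
contact_force: [-0.4, -1.8, -0.2]
finger_gap: 0.0006
```

```bash
python3 force.py 2
```

```text
F [-0.476  -2.8104 -0.1894] own-y -2.8498402697402385 +- 0.034389751519206674 t 20.9
M [-0.7294  0.1388 -0.0009] [0.0054 0.0007 0.0194] eff [ -1.4766 -40.8969   7.1775 -32.0455  -0.8237   0.324   -0.0264] [0.048  0.0092 0.0516 0.0018 0.0328 0.0113 0.0053]
X [ 0.4945 -0.1437  0.2267] [ 0.4945 -0.1437  0.2267] own y -0.1545642678398564
```

Request:
drive_tool(increments=[{"linear": [0.2,1,0],"turn": [0,0,0]},{"linear": [0,0,0],"turn": [0,0,0]}])

```text
time: 21.1
tool_pos: [0.4946, -0.143, 0.2267]
orientation: [[0.192, 0.981, -0.0], [0.981, -0.192, -0.001], [-0.001, 0.0, -1.0]]
contact_force: [-0.9, -5.0, 0.4]
finger_gap: 0.0007
```

```bash
python3 force.py 2
```

```text
F [-0.8518 -4.8528  0.4106] own-y -4.926667064670522 +- 0.18204594806355862 t 21.2
M [-1.198   0.3178  0.0135] [0.0077 0.0134 0.0038] eff [ -2.6189 -41.1437   6.0065 -32.1618  -1.4674   0.4824  -0.0282] [0.0146 0.0023 0.0108 0.0023 0.0002 0.0008 0.0045]
X [ 0.4946 -0.143   0.2267] [ 0.4946 -0.143   0.2267] own y -0.15388266277667767
```

Request:
drive_tool(increments=[{"linear": [0.2,1,0],"turn": [0,0,0]},{"linear": [0,0,0],"turn": [0,0,0]}])

```text
time: 21.4
tool_pos: [0.4947, -0.1421, 0.2267]
orientation: [[0.192, 0.981, -0.0], [0.981, -0.192, -0.001], [-0.001, -0.0, -1.0]]
contact_force: [-0.6, -5.3, 0.7]
finger_gap: 0.0008
```

```bash
python3 force.py 2
```

```text
F [-1.869  -5.3947 -0.0091] own-y -5.656655378935568 +- 0.04958321685622501 t 21.5
M [-1.2616  0.3349 -0.0204] [0.0036 0.0286 0.0027] eff [ -2.811  -41.168    5.8002 -32.1937  -1.5778   0.4944  -0.0296] [0.0125 0.0019 0.0097 0.0019 0.0007 0.0008 0.0045]
X [ 0.4948 -0.1422  0.2267] [ 0.4948 -0.1421  0.2267] own y -0.15299940112016155
```

Friction from 3.5 to 5.5 N means the foot now bears, at roughly 1 mm. I'll turn a further quarter turn and test again to get the slope.

Request:
drive_tool(increments=[{"linear": [-2,-10,0],"turn": [0,0,0]},{"linear": [0,0,40],"turn": [0,0,0]},{"linear": [0,0,45],"turn": [0,0,0]},{"linear": [0,0,45],"turn": [0,0,0]},{"linear": [0,0,35],"turn": [0,0,0]},{"linear": [-5,34,0],"turn": [0,0,0]},{"linear": [-4,35,0],"turn": [0,0,0]},{"linear": [-4,34,0],"turn": [0,0,0]},{"linear": [-3,34,0],"turn": [0,0,0]},{"linear": [0,0,0],"turn": [0,0,0]}])

```text
time: 22.5
tool_pos: [0.4766, -0.0099, 0.3916]
orientation: [[0.184, 0.983, -0.0], [0.983, -0.184, 0.002], [0.002, -0.001, -1.0]]
contact_force: [1.4, -0.3, 0.1]
finger_gap: 0.0003
```

Request:
drive_tool(increments=[{"linear": [0,0,-25],"turn": [0,0,0]},{"linear": [0,0,-30],"turn": [0,0,0]},{"linear": [0,0,0],"turn": [0,0,0]}])

```text
time: 22.8
tool_pos: [0.4756, -0.0148, 0.3339]
orientation: [[0.191, 0.982, -0.005], [0.982, -0.191, -0.001], [-0.002, -0.005, -1.0]]
contact_force: [-0.6, -0.2, -0.1]
finger_gap: 0.0008
```

Request:
drive_tool(increments=[{"linear": [0.7,17.1,0],"turn": [0,0,0]},{"linear": [0.9,16.2,0],"turn": [0,0,0]},{"linear": [6.2,15,0],"turn": [0,0,0]},{"linear": [10.8,12.2,0],"turn": [0,0,0]},{"linear": [14.3,7.7,0],"turn": [0,0,0]},{"linear": [5,1.4,0],"turn": [0,0,0]},{"linear": [0,0,0],"turn": [0,0,0]}])

```text
time: 23.5
tool_pos: [0.5156, 0.0554, 0.3371]
orientation: [[0.191, 0.982, 0.0], [0.982, -0.191, -0.001], [-0.001, 0.0, -1.0]]
contact_force: [0.3, -0.2, -0.9]
finger_gap: 0.0003
```

Request:
drive_tool(increments=[{"linear": [-12,-4,10],"turn": [0,0,0]},{"linear": [0,0,40],"turn": [0,0,0]},{"linear": [0,-40,10],"turn": [0,0,0]},{"linear": [0,-40,0],"turn": [0,0,0]},{"linear": [0,-40,0],"turn": [0,0,0]},{"linear": [0,-40,0],"turn": [0,0,0]},{"linear": [0,-40,0],"turn": [0,0,0]},{"linear": [0,-15,0],"turn": [0,0,0]},{"linear": [0,0,0],"turn": [0,0,0]}])

```text
time: 24.4
tool_pos: [0.5017, -0.1671, 0.3971]
orientation: [[0.196, 0.981, 0.0], [0.981, -0.196, -0.001], [-0.0, 0.0, -1.0]]
contact_force: [-0.2, 0.9, -0.5]
finger_gap: 0.0003
```

```bash
python3 look.py 9;  python3 force.py 1
```

```text
[-0.72278029 -0.50501274 -0.14069949] [ 0.50254173 -0.16371404  0.39671763] 24.5
gauge_top S [([241.8, 217.6], 0.65)]
gauge_top T [([248.1, 221.8], 0.9)]
pull_pin S [([234.1, 246.9], 0.81)]
pull_pin T [([295.1, 228.8], 0.77)]
foot_tip S []
foot_tip T []
driver_bar S [([282.8, 204.7], 0.74), ([293.2, 236.6], 0.65)]
driver_bar T [([246.6, 211.9], 0.75), ([225.2, 169.3], 0.68)]
F [ 0.0932  0.0696 -0.0842] own-y 0.08640903021376102 +- 0.0 t 24.95
M [-0.1508  0.0266  0.006 ] [0. 0. 0.] eff [ -0.0899 -29.7047   3.3472 -39.4984  -0.0573   0.0521  -0.0051] [0. 0. 0. 0. 0. 0. 0.]
X [ 0.5029 -0.1634  0.3967] [ 0.5029 -0.1634  0.3967] own y -0.17220979030225536
```

View pics/crop9.png

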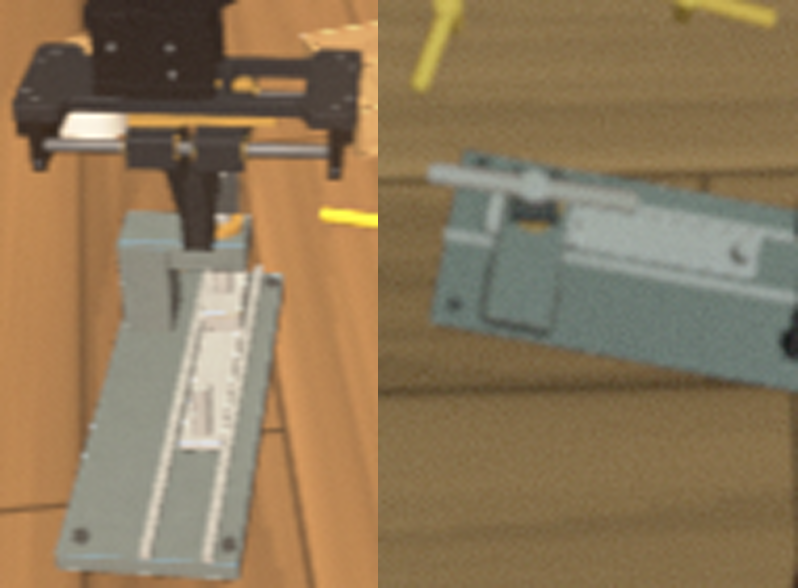

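The bar now lies along the press, ends at top (222,211) and (272,218). The block is in place, with its pin at top (297,229). Next is the tail-side friction test at about 9.35 rad.

Request:
drive_tool(increments=[{"linear": [-11,8,-20],"turn": [0,0,0]},{"linear": [0,0,-50],"turn": [0,0,0]},{"linear": [0,0,-50],"turn": [0,0,0]},{"linear": [0,0,-50],"turn": [0,0,0]},{"linear": [0,0,0],"turn": [0,0,0]},{"linear": [1,5,0],"turn": [0,0,0]},{"linear": [0,0,0],"turn": [0,0,0]},{"linear": [0,0,0],"turn": [0,0,0]},{"linear": [0,0,0],"turn": [0,0,0]},{"linear": [0,0,0],"turn": [0,0,0]}])

```text
time: 25.95
tool_pos: [0.4933, -0.1507, 0.2278]
orientation: [[0.191, 0.982, 0.002], [0.982, -0.191, 0.001], [0.001, 0.002, -1.0]]
contact_force: [-0.3, 0.6, -0.1]
finger_gap: 0.0002
```

```bash
python3 force.py 2; python3 - <<'E'
from h import *
T=robot.read_camera("top")
for A,B,z in(((222.4,211),(271.9,217.6),.170),((223.1,208.7),(246.9,213.7),.176)):
    a,b=atz(T,A,z),atz(T,B,z);d=a-b;print(np.arctan2(d[1],d[0]),np.linalg.norm(d),(a+b)/2)
E
```

```text
F [ 0.0961 -0.218  -0.2513] own-y -0.19507501796184218 +- 0.06488025681959637 t 26.05
M [-0.081   0.0771  0.0006] [0.0049 0.0122 0.01  ] eff [ -0.0576 -40.3005   9.1954 -32.0883  -0.034    0.0566  -0.0069] [0.0059 0.014  0.0062 0.0202 0.0004 0.0006 0.0011]
X [ 0.4931 -0.1508  0.2275] [ 0.493  -0.1507  0.2272] own y -0.16175857396307874
1.413336479278379 0.12116132555250274 [0.52323689 0.00686238 0.17      ]
1.3384019319855394 0.058824343119712026 [0.53059297 0.03582768 0.176     ]
```

Request:
drive_tool(increments=[{"linear": [0.7,3.5,0],"turn": [0,0,0]},{"linear": [0.7,3.5,0],"turn": [0,0,0]},{"linear": [0,0,0],"turn": [0,0,0]},{"linear": [0.2,1,0],"turn": [0,0,0]},{"linear": [0.2,1,0],"turn": [0,0,0]},{"linear": [0,0,0],"turn": [0,0,0]}])

```text
time: 26.7
tool_pos: [0.4945, -0.1422, 0.2266]
orientation: [[0.191, 0.982, -0.0], [0.982, -0.191, -0.001], [-0.001, -0.0, -1.0]]
contact_force: [-0.6, -2.8, -0.6]
finger_gap: 0.0009
```

```bash
python3 force.py 2
```

```text
F [-0.4167 -3.2631 -0.6062] own-y -3.282403202019135 +- 0.3685430490600744 t 26.8
M [-0.9036  0.1623 -0.0488] [0.0061 0.0195 0.0144] eff [ -1.8494 -40.6542   7.3402 -32.1572  -0.9942   0.4486  -0.023 ] [0.068  0.0323 0.0727 0.0115 0.0518 0.0171 0.0062]
X [ 0.4945 -0.1422  0.2267] [ 0.4946 -0.1422  0.2267] own y -0.15307559086325753
```

Request:
drive_tool(increments=[{"linear": [0.2,1,0],"turn": [0,0,0]},{"linear": [0,0,0],"turn": [0,0,0]}])

```text
time: 27.0
tool_pos: [0.4946, -0.1417, 0.2267]
orientation: [[0.192, 0.981, -0.0], [0.981, -0.192, -0.001], [-0.001, 0.0, -1.0]]
contact_force: [-1.1, -6.5, -0.4]
finger_gap: 0.0002
```

```bash
python3 force.py 2
```

```text
F [-1.3726 -6.9858 -1.203 ] own-y -7.1206857510597334 +- 0.37008842930335883 t 27.1
M [-1.5065  0.3218  0.0093] [0.035  0.0056 0.0297] eff [ -3.2281 -41.0226   5.9235 -32.3574  -1.7884   0.6557  -0.0241] [0.0147 0.0001 0.0106 0.0015 0.0002 0.     0.0045]
X [ 0.4946 -0.1417  0.2267] [ 0.4946 -0.1417  0.2267] own y -0.15256026416869337
```

Request:
drive_tool(increments=[{"linear": [0.2,1,0],"turn": [0,0,0]},{"linear": [0,0,0],"turn": [0,0,0]}])

```text
time: 27.3
tool_pos: [0.4947, -0.1408, 0.2267]
orientation: [[0.192, 0.981, -0.0], [0.981, -0.192, -0.002], [-0.002, -0.0, -1.0]]
contact_force: [-1.4, -6.7, -0.8]
finger_gap: 0.0005
```

```bash
python3 force.py 2
```

```text
F [-1.4521 -6.6889 -0.073 ] own-y -6.844983346999436 +- 0.10529971432413435 t 27.4
M [-1.5615  0.3197  0.0375] [0.0009 0.0101 0.0216] eff [ -3.5353 -41.069    5.5969 -32.4145  -1.9676   0.6731  -0.0261] [0.0127 0.0007 0.0102 0.0004 0.0004 0.     0.0045]
X [ 0.4948 -0.1408  0.2267] [ 0.4947 -0.1408  0.2267] own y -0.15170927402224446
```

Request:
drive_tool(increments=[{"linear": [0.2,1,0],"turn": [0,0,0]},{"linear": [0,0,0],"turn": [0,0,0]}])

```text
time: 27.6
tool_pos: [0.4949, -0.1398, 0.2267]
orientation: [[0.192, 0.981, -0.0], [0.981, -0.192, -0.002], [-0.002, -0.0, -1.0]]
contact_force: [-1.0, -7.7, -0.6]
finger_gap: 0.0003
```

```bash
python3 force.py 2
```

```text
F [-1.5146 -6.8876  0.3139] own-y -7.052075776084912 +- 0.2902820827868271 t 27.7
M [-1.6327  0.3743  0.0351] [0.0295 0.0238 0.001 ] eff [ -3.5924 -41.0667   5.5271 -32.4304  -2.0024   0.6711  -0.0263] [0.0106 0.0008 0.0091 0.0008 0.0003 0.0003 0.0044]
X [ 0.4949 -0.1399  0.2267] [ 0.4949 -0.1399  0.2267] own y -0.15072636331125921
```

Friction is 7.0 N at about 9.35 rad, 5.5 N at 7.85 rad and 3.7 N free. That is about 1.5 N per mm, so the foot is pushed up about 2 mm. The setting is done, and the block is back within about 1 mm of its start. Now I'll hook the pin from the thick-end side.

Request:
drive_tool(increments=[{"linear": [-1.6,-8,0],"turn": [0,0,0]},{"linear": [0,0,30],"turn": [0,0,0]},{"linear": [0,0,40],"turn": [0,0,0]},{"linear": [0,0,30],"turn": [0,0,0]},{"linear": [4.5,23,0],"turn": [0,0,0]},{"linear": [4.5,23,0],"turn": [0,0,0]},{"linear": [0,0,0],"turn": [0,0,0]},{"linear": [0,0,0],"turn": [0,0,0]},{"linear": [0,0,0],"turn": [0,0,0]}])

```text
time: 28.6
tool_pos: [0.5025, -0.1015, 0.3266]
orientation: [[0.192, 0.981, -0.0], [0.981, -0.192, 0.0], [-0.0, -0.0, -1.0]]
contact_force: [0.2, 0.6, -0.1]
finger_gap: -0.0001
```

Request:
drive_tool(increments=[{"linear": [0,0,-30],"turn": [0,0,0]},{"linear": [0,0,-40],"turn": [0,0,0]},{"linear": [0,0,-30],"turn": [0,0,0]},{"linear": [0,0,0],"turn": [0,0,0]},{"linear": [0,0,0],"turn": [0,0,0]},{"linear": [0,0,0],"turn": [0,0,0]},{"linear": [0,0,0],"turn": [0,0,0]},{"linear": [0,0,0],"turn": [0,0,0]}])

```text
time: 29.4
tool_pos: [0.5031, -0.1008, 0.2278]
orientation: [[0.191, 0.982, 0.002], [0.982, -0.191, 0.001], [0.001, 0.002, -1.0]]
contact_force: [-0.1, -0.2, -0.3]
finger_gap: 0.0006
```

```bash
python3 look.py 10; python3 force.py 2
```

```text
[-0.54197859 -0.13392527  0.24567824] [ 0.50294153 -0.10065415  0.22733048] 29.5
gauge_top S []
gauge_top T [([248.2, 223.2], 0.7)]
pull_pin S [([238.1, 247.6], 0.47)]
pull_pin T []
foot_tip S []
foot_tip T []
driver_bar S [([282.9, 203.2], 0.69), ([294.2, 232.8], 0.63)]
driver_bar T [([225.7, 171.5], 0.55), ([245.0, 212.6], 0.49), ([283.1, 172.9], 0.48)]
F [ 0.6686 -0.1189  0.1255] own-y 0.01369232225148884 +- 0.0456443470709993 t 30.0
M [-0.1122  0.053  -0.0245] [0.0185 0.0254 0.0046] eff [ -0.0106 -39.8058   8.8298 -31.9288  -0.0407   0.0535  -0.0004] [0.0012 0.0051 0.0004 0.0017 0.     0.0001 0.    ]
X [ 0.5027 -0.1007  0.2267] [ 0.5027 -0.1007  0.2266] own y -0.11084324061655242
```

View pics/crop10.png

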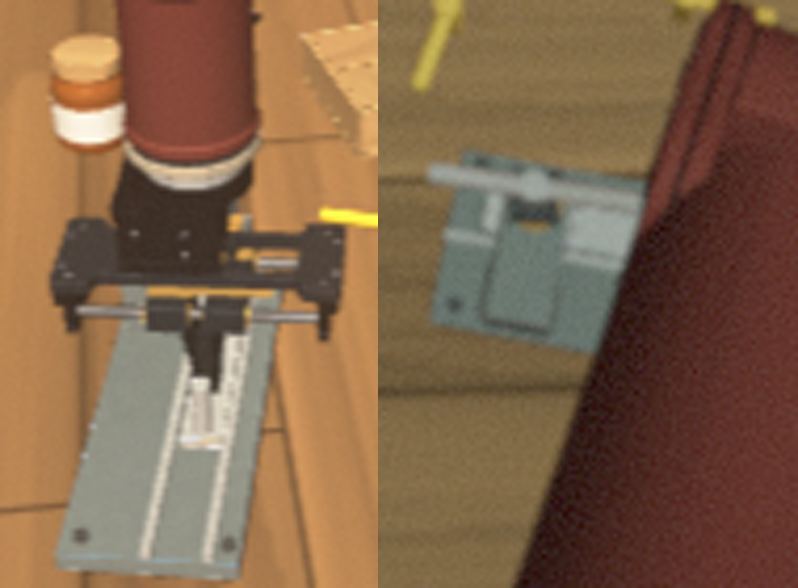

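The finger is behind the pin and the bar is unmoved. Dragging the block out along the channel now.

Request:
drive_tool(increments=[{"linear": [-0.6,-2.9,0],"turn": [0,0,0]},{"linear": [-0.6,-2.9,0],"turn": [0,0,0]},{"linear": [-0.6,-2.9,0],"turn": [0,0,0]},{"linear": [-0.6,-2.9,0],"turn": [0,0,0]},{"linear": [-0.6,-2.9,0],"turn": [0,0,0]},{"linear": [-0.8,-3.9,0],"turn": [0,0,0]},{"linear": [-0.8,-3.9,0],"turn": [0,0,0]},{"linear": [-0.8,-3.9,0],"turn": [0,0,0]}])

```text
time: 30.8
tool_pos: [0.4977, -0.1254, 0.2267]
orientation: [[0.189, 0.982, 0.0], [0.982, -0.189, 0.003], [0.003, -0.0, -1.0]]
contact_force: [0.7, 8.8, 0.8]
finger_gap: 0.0003
```

```bash
python3 force.py 1
```

```text
F [ 1.1721  5.7906 -1.2001] own-y 5.9091539259892745 +- 0.0 t 30.85
M [ 1.4454 -0.3107 -0.022 ] [0. 0. 0.] eff [  2.2293 -38.6434  11.2709 -31.8358   1.7149  -0.3789  -0.0951] [0. 0. 0. 0. 0. 0. 0.]
X [ 0.4975 -0.1261  0.2267] [ 0.4975 -0.1261  0.2267] own y -0.13675992324872818
```

Request:
drive_tool(increments=[{"linear": [-0.8,-3.9,0],"turn": [0,0,0]},{"linear": [-0.8,-3.9,0],"turn": [0,0,0]},{"linear": [-0.8,-3.9,0],"turn": [0,0,0]},{"linear": [-0.8,-3.9,0],"turn": [0,0,0]},{"linear": [-0.8,-3.9,0],"turn": [0,0,0]},{"linear": [-0.8,-3.9,0],"turn": [0,0,0]},{"linear": [-0.8,-3.9,0],"turn": [0,0,0]},{"linear": [-0.8,-3.9,0],"turn": [0,0,0]},{"linear": [-0.8,-3.9,0],"turn": [0,0,0]}])

```text
time: 31.75
tool_pos: [0.4901, -0.1617, 0.2266]
orientation: [[0.19, 0.982, -0.0], [0.982, -0.19, 0.001], [0.001, -0.001, -1.0]]
contact_force: [0.5, 5.2, 2.8]
finger_gap: 0.0001
```

```bash
python3 force.py 1
```

```text
F [-0.0154  2.8216  1.3582] own-y 2.7649650402252215 +- 0.0 t 31.8
M [ 0.5951  0.0342 -0.0442] [0. 0. 0.] eff [  0.2369 -39.4126   9.6889 -32.2936   0.6351  -0.4425  -0.1443] [0. 0. 0. 0. 0. 0. 0.]
X [ 0.4898 -0.1624  0.2267] [ 0.4898 -0.1624  0.2267] own y -0.17386100183787412
```

Request:
drive_tool(increments=[{"linear": [-0.8,-3.9,0],"turn": [0,0,0]},{"linear": [-0.8,-3.9,0],"turn": [0,0,0]},{"linear": [-0.8,-3.9,0],"turn": [0,0,0]},{"linear": [-0.8,-3.9,0],"turn": [0,0,0]},{"linear": [-0.8,-3.9,0],"turn": [0,0,0]},{"linear": [0,0,0],"turn": [0,0,0]}])

```text
time: 32.4
tool_pos: [0.4859, -0.1814, 0.2266]
orientation: [[0.191, 0.982, -0.001], [0.982, -0.191, 0.001], [0.001, -0.001, -1.0]]
contact_force: [-0.9, 5.6, 2.7]
finger_gap: 0.0004
```

```bash
python3 force.py 2
```

```text
F [-1.4855  4.4325  2.4723] own-y 4.058621974879344 +- 0.3872025972249924 t 32.5
M [ 0.9299  0.302  -0.0374] [0.0106 0.0204 0.052 ] eff [  2.205  -39.5213  11.6093 -32.2541   0.9669  -1.1356   0.0635] [0.0371 0.0355 0.0095 0.0271 0.0158 0.0468 0.0215]
X [ 0.4859 -0.1813  0.2266] [ 0.4859 -0.1813  0.2266] own y -0.19313920324204745
```

Request:
drive_tool(increments=[{"linear": [-0.8,-3.7,0],"turn": [0,0,0]},{"linear": [-0.8,-3.7,0],"turn": [0,0,0]},{"linear": [0,0,0],"turn": [0,0,0]},{"linear": [1.2,6,0],"turn": [0,0,0]},{"linear": [1.2,6,0],"turn": [0,0,0]},{"linear": [0,0,20],"turn": [0,0,0]},{"linear": [0,0,45],"turn": [0,0,0]},{"linear": [0,0,45],"turn": [0,0,0]},{"linear": [0,0,45],"turn": [0,0,0]},{"linear": [0,0,20],"turn": [0,0,0]}])

```text
time: 33.5
tool_pos: [0.4874, -0.1776, 0.4055]
orientation: [[0.192, 0.981, 0.005], [0.981, -0.192, -0.0], [0.001, 0.005, -1.0]]
contact_force: [0.7, 0.6, -1.2]
finger_gap: 0.0005
```

Request:
drive_tool(increments=[{"linear": [0,-45,0],"turn": [0,0,0]},{"linear": [0,-45,0],"turn": [0,0,0]},{"linear": [0,-45,0],"turn": [0,0,0]},{"linear": [0,-45,0],"turn": [0,0,0]},{"linear": [0,0,0],"turn": [0,0,0]}])

```text
time: 34.0
tool_pos: [0.484, -0.3633, 0.4014]
orientation: [[0.2, 0.98, -0.002], [0.98, -0.2, -0.005], [-0.005, -0.001, -1.0]]
contact_force: [-0.7, 0.3, -0.5]
finger_gap: 0.0005
```

```bash
python3 look.py 11; python3 force.py 1
```

```text
[-0.04650366 -0.06075221 -0.13466837] [ 0.4861834  -0.35830999  0.40126839] 34.1
gauge_top S []
gauge_top T [([276.0, 231.9], 0.7), ([248.7, 223.9], 0.53)]
pull_pin S [([232.7, 264.7], 0.53)]
pull_pin T [([324.5, 233.6], 0.83)]
foot_tip S []
foot_tip T []
driver_bar S [([294.0, 233.1], 0.6), ([283.2, 204.4], 0.59)]
driver_bar T [([224.6, 172.1], 0.73), ([245.6, 211.6], 0.5), ([282.7, 170.3], 0.45)]
F [-0.2952  0.6265 -0.5138] own-y 0.5570137494732603 +- 0.0 t 34.55
M [-0.1076  0.1024  0.0022] [0. 0. 0.] eff [ -0.139  -44.8565  12.6506 -38.33    -0.0305   0.0785  -0.0054] [0. 0. 0. 0. 0. 0. 0.]
X [ 0.4872 -0.3562  0.4019] [ 0.4872 -0.3562  0.4019] own y -0.3644657478403766
```

View pics/crop11.png

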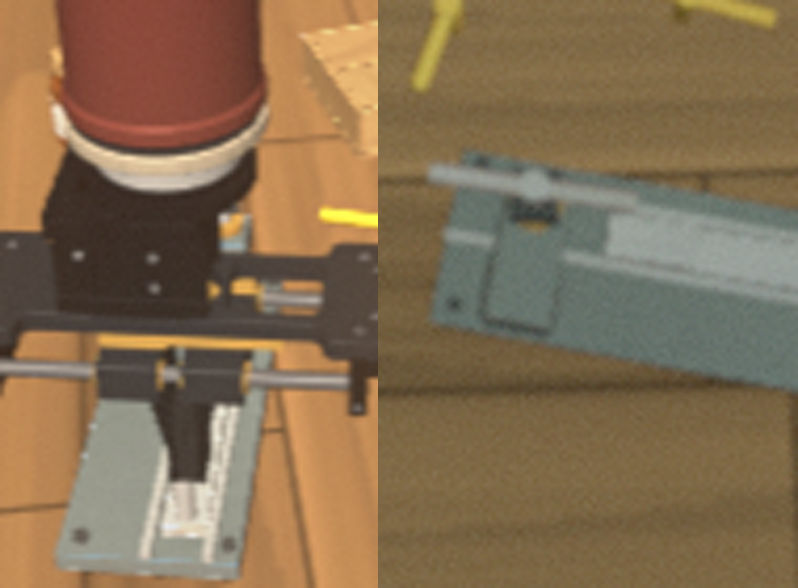

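The block's thick-end edge is now at top (265,226), well clear of the arm. The tail is still on the bed (side (234,276)), and the bar lies exactly where I left it. The robot touches nothing, so I'm handing in.

```bash
python3 -c "
from workcell import robot
print(robot.get_obs()['contact_force']); print(robot.finish_job())"
```

```text
[-0.29518893  0.62647869 -0.51377574]
the job is handed in; nothing more can be done
None
```

I turned the screw clockwise by about 9.35 rad (5.95 mm) by pushing the driver's bar round with the closed fingertips. I then hooked the pin and drew the block about 80 mm along the channel. I handed in at about 34.5 s.

**Setting:** I could not see the foot, since the network never found it reliably and the pictures show about 3 mm per pixel. I judged it by the push needed to make the block slip:

| Screw travel | Push to slip the block |
|---|---|
| foot free (1–3 mm) | about 3.7 N |
| 5.0 mm | about 5.5 N |
| 5.95 mm | 7.0 N |

- **Estimate:** this puts the foot about 2.0–2.2 mm up against its spring. It could be anywhere from roughly 1.4 to 2.6 mm, because the friction values are uncertain.
- **Discarded reading:** one push at 3 mm of travel was spoiled by a vertical force and repeated.
- **Block during setting:** the test nudges moved the block up to about 3.6 mm, and I pushed it back to about where it started before the pull.

**Last checks:**
- **Drag force:** it was 6–9 N under the foot and 4–5 N once clear.
- **Final picture:** the thick end is well clear of the foot, by about 40 mm or more. The block lies in the channel on the bed, and the driver stands in the screw with its heading unchanged by the pull.
- **Surroundings:** I never moved near the jar, tray or bottle, but the final crop did not show all of them.
- **Detector disagreement:** for the block's top it offered an old-position candidate (p 0.53) alongside the right one (p 0.70). The picture supports the right one.

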